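Set up the drop-front feeding cabinet

ROBOT

A 6-joint arm with a two-finger parallel gripper is mounted at the origin on the work surface. World frame = base frame: x ahead of the robot, y to its left, z up, the work surface at z = 0. Lengths are in m, angles in rad, forces in N, time in s.
With the tool pointing down it reaches from about 0.275 to 0.975 m from the base axis. Payload 8.4 kg.
Tool frame: the origin (TCP) lies at the very end of the fingers, on their centre line; the grasp point (between the pads) lies 19 mm behind it; z points along the fingers, x is the direction in which the jaws open and shut, and the axes are right-handed (so a half turn about z gives the same grasp; the last joint's range is limited). The gripper opens to 92 mm and grips with 3 to 60 N. Pads are 20 mm wide; open, the fingers measure 128 mm over their backs; the gripper's body (75 mm by 189 mm) begins 69 mm behind the grasp point.
Start: joints at [1.273, 0.353, 1.633, -0, 1.155, -0.002], TCP at [0.182, 0.598, 0.182] pointing down, gripper open.
Joint ranges: [-2.63, 2.63], [-0.92, 2.1], [0.06, 2.66], [-1.3, 4.44], [0, 2.69], [-3.02, 3.02]. Speed limits (rad/s): [2.22, 2.22, 2.79, 3.14, 3.14, 3.14].

INTERFACE

Orientations are given as a unit quaternion [w, x, y, z].
In Python, from bench import robot, viewer gives the robot as it stands. The module is installed in compiled form; this text tells all that it offers.
- The arm moves only by the shell command python3 -m creep 'ROWS' [FORCE]. ROWS is JSON, a list of rows, each a list of 5 numbers: the gripper's target within -1 to 1 (shut at 1, half-way at 0, fully open at -1), then the shift along the tool's x, y, z each as a share of 20 mm, from -1 to 1, then the turn about the tool's z as a share of 10 degrees, from -1 to 1. A call has 1 to 8 rows; each row shifts and turns the commanded pose from where the row before left it, along the tool's axes as they then stand; what a row does not reach is not made up. A row lasts 1/8 s, in which the tool goes at most 62.5 mm and 10.7 degrees, less where a joint would pass 70% of its speed; a pose out of reach is approached as far as the arm can. A call with a number of a shift or a turn outside -1 to 1 is refused whole. A call with a gripper value outside its range is refused whole. The fingers move at their own pace and stop on an object; FORCE is the grip in N (left out, the last holds). Time passes only in rows, so rows that do not move let the fingers close. It gives the time, the measured TCP pose, the force and the opening at its end, in the units of the state.
- robot.observe(): the state, without advancing time (a new reading comes with each control period).
- viewer.read_camera(name): name is "scene" or "top" or "wrist"; returns (picture, depth): 420x560x3 uint8, red, green, blue; 420x560 float32, m along the optical axis (not along the pixel's ray), 0 where there is no reading.
- viewer.camera_params(name): a dict with "fx", "fy", "cx", "cy" (pixels), "camera_from_world" (4x4, takes a point from world to camera coordinates). Camera axes: x right, y up, looking along -z (the intrinsics and any distortion apply to the point x, -y, -z); pixel columns grow to the right and rows downward; lengths in m; the calibration is good to about 2 mm. The wrist camera is an equidistant fisheye: a pixel r from the principal point sees the ray r / f radians off the axis. A picture is of the moment at which its call begins: read the wrist's pose just before it. camera_params takes no time and is no camera call; for the wrist camera it gives the pose at the moment of the call.
- robot.finish_job(): hands the job in, once; it reports no verdict.
The state is a dict: "time_s": time; "q": joint angles; "qvel": joint speeds; "tau": joint torques, N m; "ee_pos": TCP position; "tool_rot": TCP orientation; "force": force on the tool from outside, world axes, zero at the start; "ft_torque": the same for the moment, N m; "opening": opening from 0.0 (shut) to 1.0 (fully open).
Only numpy, scipy, OpenCV 4.12 (cv2) and the standard library are available. Lean on these libraries where they do the work, as an engineer would, in place of code of your own. Each camera call takes 0.05 s, during which the arm holds its last target. There are 200 camera calls.

TASK

Open the wooden drop-front cabinet on the bench so that its flap makes a ledge for the feeding things. First pull both slide-out supports fully out by their knobs while the flap is still up, then tip the flap forward by its top edge and lower it gently, without slamming, until it lies level on both supports. Leave the supports out and do not disturb the trays, dishes, jar and other loose things.

Things in the scene. Friction and masses are not known exactly. Their poses are not given: they have to be found in the camera images.
- cabinet: Sloping birch ply bureau, fixed, 340 wide (y), 240 deep (x), 279 high. Origin: centre of its underside; front to its -x (the robot), y left, z up. Base 0-139 high, front upright at x = -120: a drawer front in the middle (not used), a slide-out support at each side. Above, the front slopes back 25 degrees, closed by the flap. Flat top at 279, x = -55 to +120, a food jar on its left half.
- flap (a joint): Drop-front: ply panel 336 wide, 180 long, 14 thick, 0.48 kg, hinged at its lower edge. rad: 0 closed (leans back 25 degrees), 0.436 upright, 2.007 level (underside 125 above the bench, on the supports), 2.5 end stop. Friction hinges (0.3 N m, damped) hold it where left; within about 45 degrees of level it sinks slowly itself. Starts at 0 to 0.1. Closed, it overhangs the base front by 13.
- hinge_mid (a point): Middle of the flap's hinge axis, fixed on the cabinet at its x = -120, y = 0, 139 high; the axis runs along the cabinet's y. The flap's inner face passes through the axis, its 14 thickness lies outside (below, when level).
- flap_lip (a point): Middle of the flap's free edge, on its inner face, 180 from the hinge axis. Closed, it is 302 high and 23 above the cabinet's top, so a fingertip can hook behind it from above the top, pull it forward, then push the inner face down. Moves with the flap.
- support_left (a joint): Left slide-out support (cabinet's y = +128): upright wooden bar 24 wide, 58 high, top 125 above the bench, slides straight out along the cabinet's -x. m: 0 = home (end flush with the front), 0.11 = fully out at its stop. About 3 N of friction, stays where left. Starts 0 to 25 mm out.
- support_right (a joint): The same on the right (cabinet's y = -128).
- knob_left (a point): Centre of the head of the left support's wooden peg knob: head 34 diameter, 16 long, on a neck 14 diameter, 30 long, pointing along the cabinet's -x; 95 above the bench, 38 in front of the bar's end. Moves with the support. Pinch it, or hook behind the head; lean the gripper back towards the robot by 20 to 35 degrees so that its body clears the flap above.
- knob_right (a point): The same on the right support.
- highchair_tray: Bystander: white detachable high chair tray, 400 x 280, rim 27 high, origin at the centre of its underside, on one side of the bench; it and the spare tray may change sides.
- plate: Bystander: blue silicone plate, 184 diameter, 22 high, on the high chair tray; origin under its centre.
- cup: Bystander: plastic cup, 72 diameter, 85 high, on the high chair tray; origin under its centre.
- spare_tray: Bystander: grey tray, 360 x 270, 30 high; origin under its centre.
- formula_tub: Bystander: white formula container with a twist cap, 102 diameter, 150 high, on the spare tray; origin under its centre.
- spoon: Bystander: bamboo spoon, 160 long, on the spare tray.
- snack_bowl: Bystander: white bowl, 104 diameter, 42 high, on the bench just in front of the cabinet between the supports; it fits below the lowered flap. Origin under its centre.
- food_jar: Bystander: glass jar, 60 diameter, 75 high, on the left half of the cabinet's top; origin under its centre.

How it is judged:
By the outcome, as a careful person would: the job done as asked, in the order asked, and still so for the second after the job is handed in, with the robot touching nothing.
It also fails if it takes over 72 s, if anything falls off the work surface, if the arm or the gripper's body presses on something with over 40 N, if the wrist force passes 120 N, or if a joint passes its speed limit or range.

## Working session

There is one attempt and no reset: what is moved stays moved. The work goes in short steps, Python scripts to look and compute and a shell command to move; the robot and the scene stay as the last step left them, time stands still between calls to the robot, and variables do not carry over. Pictures are saved under pics/ and viewed, about 8 in all and at most 12, crops included, and the job is handed in when it is done.

```bash
mkdir -p pics; cat > h.py <<'E'
import numpy as np, cv2
from bench import robot, viewer
def cloud(name):
    p=viewer.camera_params(name); im,d=viewer.read_camera(name)
    v,u=np.mgrid[0:d.shape[0],0:d.shape[1]]
    c=np.stack([(u-p['cx'])/p['fx']*d,-(v-p['cy'])/p['fy']*d,-d],-1)
    T=np.linalg.inv(p['camera_from_world'])
    return im,d,c@T[:3,:3].T+T[:3,3]
E
python3 - <<'E'
from h import *
s=robot.observe(); print({k:np.round(v,3) for k,v in s.items()})
for n in ('scene','top'):
    im,d,w=cloud(n); cv2.imwrite(f'pics/{n}.png',im[...,::-1]); np.savez(f'{n}.npz',im=im,d=d,w=w)
    p=viewer.camera_params(n); print(n,np.round(np.linalg.inv(p['camera_from_world']),2).tolist(),p['fx'])
E
```

```text
{'time_s': np.float64(0.0), 'q': array([ 1.273,  0.354,  1.634, -0.   ,  1.155, -0.002]), 'qvel': array([-0.   , -0.001,  0.002,  0.001,  0.001,  0.001]), 'tau': array([-5.0000e-03, -5.9385e+01, -3.3422e+01,  6.9000e-02,  2.3000e-02,
       -0.0000e+00]), 'ee_pos': array([0.182, 0.597, 0.182]), 'tool_rot': array([ 0.   ,  0.804,  0.595, -0.001]), 'force': array([ 0.117,  0.499, -0.142]), 'ft_torque': array([ 0.01 ,  0.008, -0.028]), 'opening': np.float64(0.998)}
scene [[0.82, 0.46, -0.35, 0.01], [-0.58, 0.67, -0.47, -0.78], [0.02, 0.58, 0.81, 1.52], [0.0, 0.0, 0.0, 1.0]] 500.12918025641324
top [[0.03, 1.0, -0.07, 0.47], [-1.0, 0.03, 0.02, 0.02], [0.02, 0.07, 1.0, 1.59], [0.0, 0.0, 0.0, 1.0]] 460.6002763102306
```

View pics/scene.png

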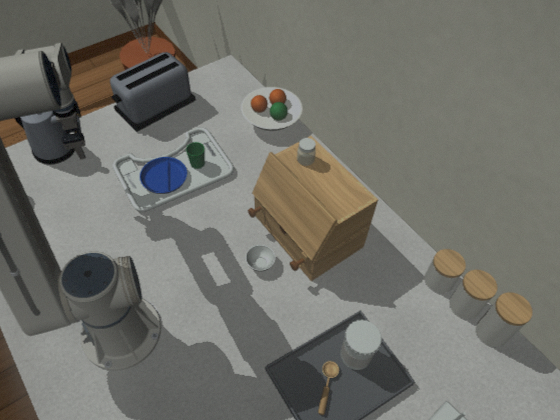

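View pics/top.png

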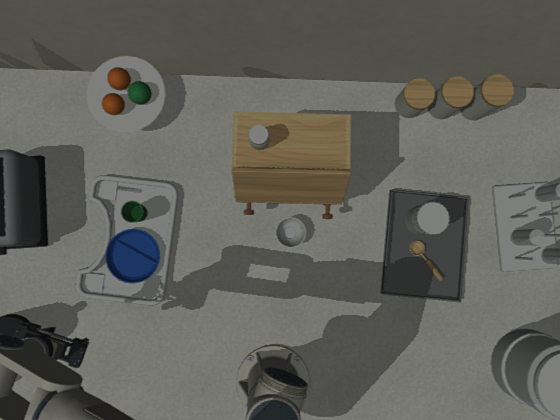

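The scene image shows the cabinet nearly aligned with the world, the white tray to its left at about (175,170), the grey tray on the right at about (340,370), and the bowl at (262,260). The top view shows the knobs at about (248,208) and (327,211), and the jar at (259,136).

```bash
python3 - <<'E'
from h import *
for n in('top','scene'):
    z=np.load(n+'.npz'); w=z['w']; im=z['im'].astype(float)
    P=w.reshape(-1,3); C=im.reshape(-1,3)
    b=(P[:,0]>.4)&(P[:,0]<1.1)&(abs(P[:,1])<.35)
    t=b&(abs(P[:,2]-.279)<.006)
    r=cv2.minAreaRect(P[t][:,:2].astype(np.float32)); print(n,'top',t.sum(),r,np.round(cv2.boxPoints(r),3).tolist(),np.median(P[t][:,2]))
    # brownish knobs: redder
    k=b&(P[:,2]>.07)&(P[:,2]<.125)&(C[:,0]>C[:,2]*1.3)
    m=k.reshape(420,560).astype(np.uint8)
    nn,l,st,ce=cv2.connectedComponentsWithStats(m)
    for i in range(1,nn):
        if st[i,4]>8:
            q=w[l==i]; print(' blob',st[i],q.mean(0).round(3),q.min(0).round(3),q.max(0).round(3))
    # flap plane
    f=b&(P[:,2]>.17)&(P[:,2]<.265)&(P[:,0]<.85)
    Q=P[f]; Q=Q[(abs(Q[:,1]-np.median(Q[:,1]))<.12)]
    A=np.c_[Q[:,1:],np.ones(len(Q))]; s=np.linalg.lstsq(A,Q[:,0],rcond=None)[0]
    print(' flap x=ay+bz+c',s,'lean deg',np.degrees(np.arctan(s[1])),len(Q),np.abs(A@s-Q[:,0]).mean())
    l=b&(P[:,2]>.288)&(P[:,2]<.325)&(C[:,0]>C[:,2]*1.2); print(' lip',P[l].mean(0).round(3),P[l].min(0).round(3),P[l].max(0).round(3),l.sum())
    bw=b&(P[:,2]>.02)&(P[:,2]<.05)&(C.max(1)-C.min(1)<25); print(' bowl',P[bw].min(0).round(3),P[bw].max(0).round(3))
    j=b&(P[:,2]>.335)&(P[:,0]>.6); print(' jar',P[j].min(0).round(3),P[j].max(0).round(3))
E
```

```text
top top 6180 ((0.746675968170166, -0.028168171644210815), (0.19965313374996185, 0.33966171741485596), 0.5692270398139954) [[0.6449999809265137, 0.14100000262260437], [0.6489999890327454, -0.19900000095367432], [0.8479999899864197, -0.19699999690055847], [0.8450000286102295, 0.14300000667572021]] 0.2780949102316447
 blob [244 203  10  12  71] [0.572 0.097 0.104] [0.557 0.082 0.089] [0.594 0.111 0.118]
 blob [323 204   9  15  78] [ 0.57  -0.157  0.105] [ 0.551 -0.171  0.093] [ 0.597 -0.144  0.114]
 flap x=ay+bz+c [-0.00977783  0.44498654  0.52847723] lean deg 23.98842032824226 1403 0.0012855415049084263
 lip [ 0.669 -0.025  0.302] [ 0.653 -0.197  0.288] [0.765 0.137 0.324] 971
 bowl [ 0.454 -0.092  0.02 ] [0.637 0.35  0.05 ]
 jar [0.735 0.04  0.336] [0.787 0.089 0.359]
scene top 3685 ((0.7481446266174316, -0.03283350169658661), (0.203632190823555, 0.3437668979167938), 0.6577763557434082) [[0.6439999938011169, 0.1379999965429306], [0.6480000019073486, -0.20600000023841858], [0.8519999980926514, -0.20399999618530273], [0.8479999899864197, 0.14000000059604645]] 0.2790633811926839
 blob [ 248  197  121   74 1027] [ 0.645 -0.106  0.097] [ 0.551 -0.207  0.07 ] [0.844 0.135 0.125]
 flap x=ay+bz+c [-0.48544275  0.35209098  0.52307685] lean deg 19.3967065543903 2332 0.04019474549716124
 lip [ 0.669 -0.043  0.301] [ 0.653 -0.203  0.288] [0.785 0.137 0.324] 803
 bowl [ 0.455 -0.207  0.02 ] [0.85 0.35 0.05]
 jar [0.733 0.032 0.335] [0.788 0.087 0.361]
```

```bash
cat > d.py <<'E'
import sys
from h import *
from scipy.spatial.transform import Rotation as R
s=robot.observe(); q=s['tool_rot']; M=R.from_quat([q[1],q[2],q[3],q[0]]).as_matrix()
print('t',s['time_s'].round(2),'p',s['ee_pos'].round(4),'f',s['force'].round(1),'op',s['opening'].round(3),'q',s['q'].round(2),'yawx',np.degrees(np.arctan2(M[1,0],M[0,0])).round(2),'z',M[:,2].round(3))
if len(sys.argv)>1:
    t=np.array(eval(sys.argv[1])); print('rows xyz',((M.T@(t-s['ee_pos']))/.02).round(2))
E
python3 -m creep '[[-1,0,0,-1,-0.88],[-1,0,0,-1,-0.88],[-1,-1,0.68,-1,0],[-1,-1,0.68,0,0],[-1,-1,0.68,0,0],[-1,-1,0.68,0,0],[-1,-1,0.68,0,0],[-1,-1,0.68,0,0]]'
python3 d.py '[.558,.0965,.19]'
```

```text
time_s: 1.1
ee_pos: [0.2661, 0.4772, 0.242]
tool_rot: [0.0, 0.703, 0.711, -0.0]
force: [0.2, 0.1, 0.9]
opening: 1.001Traceback (most recent call last):
  File "d.py", line 5, in <module>
    print('t',s['time_s'].round(2),'p',s['ee_pos'].round(4),'f',s['force'].round(1),'op',s['opening'].round(3),'q',s['q'].round(2),'yawx',np.degrees(np.arctan2(M[1,0],M[0,0])).round(2),'z',M[:,2].round(3))
              ^^^^^^^^^^^^^^^^^
AttributeError: 'float' object has no attribute 'round'
```

```bash
sed -i "s/s\['time_s'\].round(2)/round(float(s['time_s']),2)/; s/s\['opening'\].round(3)/round(float(s['opening']),3)/" d.py
python3 -m creep '[[-1,-1,0.75,0,0],[-1,-1,0.75,0,0],[-1,-1,0.75,0,0],[-1,-1,0.75,0,0],[-1,-1,0.75,0,0],[-1,-1,0.75,0,0],[-1,-1,0.75,0,0],[-1,-1,0.75,0,0]]' >/dev/null
python3 -m creep '[[-1,-1,0.75,0,0],[-1,-1,0.75,0,0],[-1,-1,0.75,0,0],[-1,-1,0.75,0,0],[-1,-1,0.75,0,0],[-1,-1,0.75,0,0],[-1,-1,0.75,0,0],[-1,-1,0.75,0,0]]' >/dev/null
python3 -m creep '[[-1,-1,0.75,0,0],[-1,-1,0.75,0.6,0],[-1,-1,0.6,1,0],[-1,0,0,1,0],[-1,0,0,0,0]]'
python3 d.py '[.558,.0965,.082]'
python3 - <<'E'
from h import *
im,d,w=cloud('wrist'); cv2.imwrite('pics/w1.png',im[...,::-1])
p=viewer.camera_params('wrist');print(np.linalg.inv(p['camera_from_world']).round(3),p['fx'])
E
```

```text
time_s: 3.72
ee_pos: [0.5501, 0.1008, 0.1887]
tool_rot: [-0.001, 0.703, 0.711, -0.001]
force: [0.3, -0.1, 0.7]
opening: 0.998
t 3.73 p [0.5501 0.1008 0.1887] f [ 0.3 -0.1  0.7] op 0.998 q [ 0.18  0.25  1.77  0.    1.13 -1.4 ] yawx 90.6 z [-0.003 -0.001 -1.   ]
rows xyz [-0.22  0.41  5.34]
[[-0.011 -0.967 -0.253  0.479]
 [ 1.    -0.011 -0.002  0.1  ]
 [-0.001 -0.253  0.967  0.392]
 [ 0.     0.     0.     1.   ]] 325.19226210127806
```

View pics/w1.png

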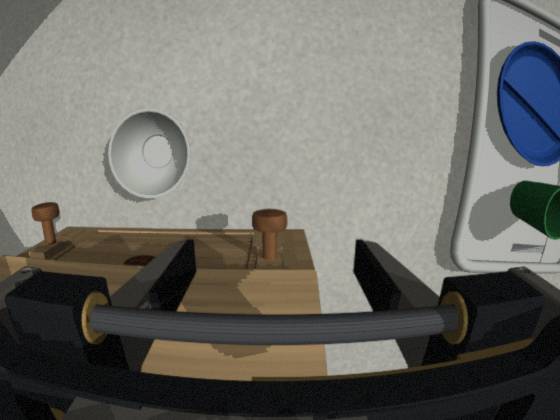

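Wrist view: left knob head at (269,220), between the open fingers; right knob at (46,212); bowl at (149,153), clear.

```bash
cat >> h.py <<'E'
def wcloud():
    p=viewer.camera_params('wrist'); im,d=viewer.read_camera('wrist')
    v,u=np.mgrid[0:d.shape[0],0:d.shape[1]]; a=(u-p['cx'])/p['fx']; b=(v-p['cy'])/p['fy']
    r=np.hypot(a,b)+1e-9; k=np.tan(np.minimum(r,1.5))/r
    c=np.stack([a*k*d,-b*k*d,-d],-1); T=np.linalg.inv(p['camera_from_world'])
    return im,d,c@T[:3,:3].T+T[:3,3]
E
python3 - <<'E'
from h import *
im,d,w=wcloud(); c=im.astype(float)
for n,(u0,u1,v0,v1) in dict(L=(245,295,200,262),R=(25,70,195,245)).items():
    m=np.zeros(d.shape,bool); m[v0:v1,u0:u1]=1
    m&=(w[...,2]>.07)&(w[...,2]<.13)&(c[...,0]>1.9*c[...,2])
    q=w[m]; print(n,m.sum(),np.percentile(q,[2,50,98],axis=0).round(3).tolist())
    h=q[q[:,2]>.107]; print('  headtop',len(h),np.percentile(h,[2,50,98],axis=0).round(3).tolist())
E
```

```text
L 1032 [[0.556, 0.082, 0.092], [0.568, 0.096, 0.104], [0.602, 0.109, 0.112]]
  headtop 397 [[0.557, 0.085, 0.107], [0.564, 0.096, 0.11], [0.571, 0.107, 0.113]]
R 616 [[0.551, -0.166, 0.09], [0.563, -0.154, 0.102], [0.597, -0.144, 0.112]]
  headtop 168 [[0.551, -0.167, 0.107], [0.558, -0.156, 0.11], [0.566, -0.149, 0.113]]
```

```bash

python3 -m creep '[[-1,-0.22,0.45,0,0],[-1,0,0,1,0],[-1,0,0,1,0],[-1,0,0,1,0],[-1,0,0,1,0],[-1,0,0,1,0],[-1,0,0,0.34,0],[-1,0,0,0,0]]'; python3 d.py '[.559,.0965,.082]'
python3 -m creep '[[0.6,0,0,0,0],[0.6,0,0,0,0],[0.6,0,0,0,0],[0.6,0,0,0,0],[0.6,0,0,0,0],[0.6,0,0,0,0]]' 25; python3 d.py
```

```text
time_s: 4.82
ee_pos: [0.5609, 0.0977, 0.0838]
tool_rot: [0.0, 0.703, 0.711, 0.0]
force: [-0.1, -0.1, 0.1]
opening: 0.997
t 4.83 p [0.5609 0.0977 0.0838] f [-0.1 -0.1  0.1] op 0.997 q [ 0.17  0.38  1.84 -0.    0.92 -1.41] yawx 90.66 z [ 0. -0. -1.]
rows xyz [-0.06 -0.1   0.09]
time_s: 5.58
ee_pos: [0.5605, 0.0978, 0.0835]
tool_rot: [-0.0, 0.703, 0.711, 0.0]
force: [0.7, 0.5, 0.7]
opening: 0.371
t 5.58 p [0.5605 0.0978 0.0835] f [0.7 0.5 0.7] op 0.371 q [ 0.17  0.38  1.84  0.    0.92 -1.41] yawx 90.66 z [-0.  0. -1.]
```

```bash

python3 -m creep '[[1,0,-0.3,0,0],[1,0,-0.7,0,0],[1,0,-0.7,0,0],[1,0,-0.7,0,0],[1,0,-0.7,0,0],[1,0,-0.7,0,0],[1,0,-0.7,0,0],[1,0,-0.5,0,0]]' 30; python3 -m creep '[[1,0,-0.2,0,0],[1,0,-0.15,0,0],[1,0,0,0,0]]'; python3 d.py
```

```text
time_s: 6.58
ee_pos: [0.4596, 0.0966, 0.0835]
tool_rot: [0.0, 0.703, 0.711, -0.0]
force: [0.2, -0.0, -1.0]
opening: 0.002
time_s: 6.95
ee_pos: [0.4537, 0.0965, 0.0835]
tool_rot: [0.0, 0.703, 0.711, 0.0]
force: [1.1, 0.4, 0.2]
opening: 0.009
t 6.95 p [0.4537 0.0965 0.0835] f [1.1 0.4 0.2] op 0.009 q [ 0.21  0.23  2.06 -0.    0.85 -1.38] yawx 90.65 z [ 0.  0. -1.]
```

```bash
python3 - <<'E'
from h import *
im,d,w=wcloud(); cv2.imwrite('pics/w2.png',im[...,::-1]); c=im.astype(float)
m=(w[...,2]>.107)&(w[...,2]<.118)&(c[...,0]>1.9*c[...,2])&(abs(w[...,1]-.097)<.025)&(w[...,0]<.61)
q=w[m]; print(m.sum(),np.percentile(q,[2,50,98],axis=0).round(3).tolist())
E
```

```text
Traceback (most recent call last):
IndexError: index -1 is out of bounds for axis 0 with size 0
```

View pics/w2.png

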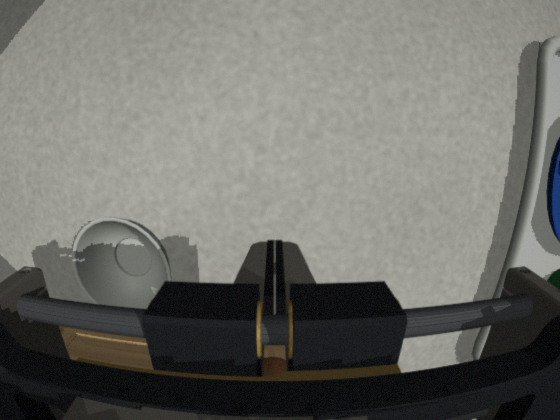

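The wrist view shows only the shut fingers at (275,265), with the knob hidden behind them. I'll measure it from the top and scene cameras.

```bash
cat > k.py <<'E'
from h import *
for n in('top','scene'):
    im,d,w=cloud(n); c=im.astype(float)
    for s,y in(('L',.0965),('R',-.158)):
        m=(w[...,2]>.085)&(w[...,2]<.118)&(c[...,0]>1.3*c[...,2])&(abs(w[...,1]-y)<.022)&(w[...,0]<.61)&(w[...,0]>.35)
        q=w[m]; print(n,s,m.sum(),np.percentile(q,[2,50,98],axis=0).round(3).tolist() if len(q) else '')
E
python3 k.py
```

```text
top L 71 [[0.557, 0.083, 0.096], [0.57, 0.098, 0.104], [0.593, 0.111, 0.113]]
top R 79 [[0.552, -0.171, 0.095], [0.565, -0.157, 0.105], [0.597, -0.145, 0.114]]
scene L 110 [[0.558, 0.075, 0.088], [0.583, 0.09, 0.102], [0.608, 0.114, 0.117]]
scene R 124 [[0.553, -0.178, 0.086], [0.58, -0.165, 0.103], [0.608, -0.142, 0.116]]
```

```bash

python3 -m creep '[[-1,0,0,-1,0],[-1,0,0,-1,0],[-1,0,0,0,0],[-1,0,1,0,0],[-1,0,1,0,0],[-1,0,1,0,0],[-1,0,1,0,0],[-1,0,1,0,0]]' 60; python3 -m creep '[[-1,0,0.45,1,0],[-1,0,0,1,0],[-1,0,0,0.15,0],[-1,0,0,0,0]]'; python3 d.py '[.562,.0965,.079]'
python3 -m creep '[[1,0,0,0,0],[1,0,0,0,0],[1,0,0,0,0],[1,0,0,0,0],[1,0,0,0,0],[1,0,0,0,0]]' 60; python3 d.py
python3 -m creep '[[1,0,-0.1,0,0],[1,0,-0.1,0,0]]';python3 -m creep '[[1,0,-0.1,0,0],[1,0,-0.1,0,0]]';python3 -m creep '[[1,0,-0.1,0,0],[1,0,-0.1,0,0]]'; python3 d.py
```

```text
time_s: 8.1
ee_pos: [0.5537, 0.0975, 0.1222]
tool_rot: [-0.0, 0.703, 0.711, -0.001]
force: [-0.8, -0.3, 0.7]
opening: 0.853
time_s: 8.6
ee_pos: [0.5618, 0.0977, 0.0797]
tool_rot: [-0.0, 0.703, 0.711, -0.001]
force: [-0.3, -0.1, 0.4]
opening: 1.002
t 8.6 p [0.5618 0.0977 0.0797] f [-0.3 -0.1  0.4] op 1.002 q [ 0.17  0.39  1.84  0.    0.91 -1.41] yawx 90.66 z [-0.001 -0.    -1.   ]
rows xyz [-0.06  0.01  0.03]
time_s: 9.35
ee_pos: [0.5625, 0.0977, 0.0805]
tool_rot: [0.0, 0.703, 0.711, 0.0]
force: [-0.2, 0.5, -0.6]
opening: 0.371
t 9.35 p [0.5625 0.0977 0.0805] f [-0.2  0.5 -0.6] op 0.371 q [ 0.17  0.39  1.84 -0.    0.92 -1.41] yawx 90.65 z [ 0. -0. -1.]
time_s: 9.6
ee_pos: [0.5583, 0.0977, 0.0804]
tool_rot: [-0.0, 0.703, 0.711, -0.0]
force: [-0.4, -0.1, 0.3]
opening: 0.154
time_s: 9.85
ee_pos: [0.5543, 0.0977, 0.0805]
tool_rot: [-0.0, 0.703, 0.711, 0.0]
force: [0.4, -0.8, -0.2]
opening: 0.001
time_s: 10.1
ee_pos: [0.5504, 0.0976, 0.0805]
tool_rot: [-0.0, 0.703, 0.711, 0.0]
force: [-0.1, -0.6, -0.3]
opening: 0.005
t 10.1 p [0.5504 0.0976 0.0805] f [-0.1 -0.6 -0.3] op 0.005 q [ 0.17  0.37  1.86  0.    0.91 -1.41] yawx 90.65 z [ 0.  0. -1.]
```

```bash
python3 k.py; python3 - <<'E'
from h import *
im,d,w=cloud('scene'); cv2.imwrite('pics/s2.png',cv2.resize(im[150:290,200:390,::-1],None,fx=4,fy=4,interpolation=cv2.INTER_CUBIC))
E
```

```text
top L 0 
top R 79 [[0.552, -0.17, 0.092], [0.565, -0.157, 0.104], [0.597, -0.145, 0.114]]
scene L 12 [[0.556, 0.078, 0.088], [0.561, 0.087, 0.104], [0.606, 0.109, 0.117]]
scene R 128 [[0.552, -0.177, 0.086], [0.579, -0.165, 0.103], [0.609, -0.144, 0.115]]
```

View pics/s2.png

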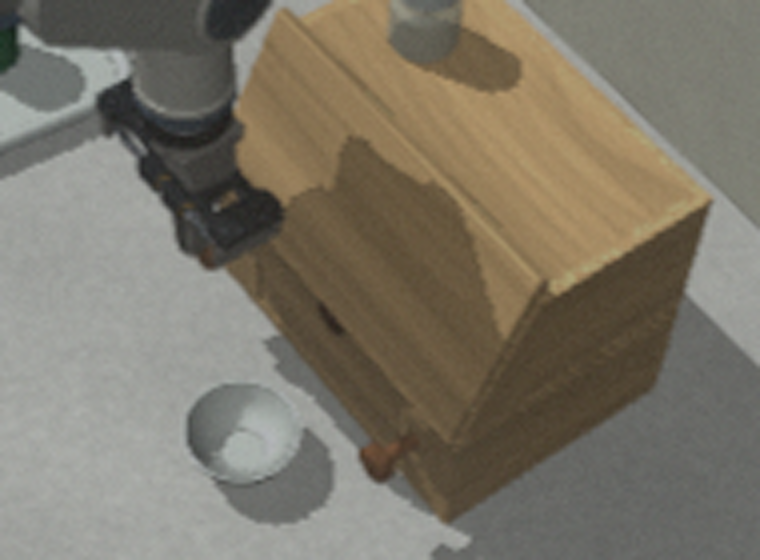

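```bash

python3 -m creep '[[-1,0,0,-1,0],[-1,0,0,-1,0],[-1,0,0,0,0],[-1,0,0.45,0,0],[-1,0,0.4,0,0],[-1,-0.06,0,0.5,0],[-1,0,0,0.5,0],[-1,0,0,0,0]]' 60;python3 d.py '[.567,.0965,.088]'; python3 -m creep '[[-1,0,0,0.3,0],[-1,0,0,0.3,0],[-1,0,0,0,0]]'; python3 d.py '[.567,.0965,.088]'
```

```text
time_s: 11.25
ee_pos: [0.5663, 0.0964, 0.0989]
tool_rot: [-0.001, 0.703, 0.711, -0.001]
force: [-0.0, -0.0, 0.3]
opening: 0.852
t 11.25 p [0.5663 0.0964 0.0989] f [-0.  -0.   0.3] op 0.852 q [ 0.17  0.37  1.82  0.    0.96 -1.42] yawx 90.65 z [-0.003 -0.    -1.   ]
rows xyz [0.01 0.04 0.55]
time_s: 11.62
ee_pos: [0.5671, 0.0966, 0.088]
tool_rot: [-0.0, 0.703, 0.711, -0.0]
force: [-0.3, 0.3, 0.5]
opening: 0.999
t 11.62 p [0.5671 0.0966 0.088 ] f [-0.3  0.3  0.5] op 0.999 q [ 0.17  0.38  1.82 -0.    0.93 -1.42] yawx 90.65 z [-0.001 -0.    -1.   ]
rows xyz [-0.   -0.01 -0.  ]
```

```bash

python3 -m creep '[[-1,0,0.1,0,0],[-1,0,0.1,0,0],[-1,0,0,0,0]]'; python3 -m creep '[[-1,0,0.1,0,0],[-1,0,0,0,0]]'; python3 d.py
```

```text
time_s: 12.0
ee_pos: [0.5719, 0.0967, 0.0887]
tool_rot: [0.0, 0.703, 0.711, 0.0]
force: [-0.5, -0.9, -0.8]
opening: 0.995
time_s: 12.25
ee_pos: [0.5737, 0.0967, 0.0885]
tool_rot: [0.0, 0.703, 0.711, 0.0]
force: [0.0, 0.4, 0.9]
opening: 0.998
t 12.25 p [0.5737 0.0967 0.0885] f [0.  0.4 0.9] op 0.998 q [ 0.16  0.39  1.81 -0.    0.94 -1.42] yawx 90.65 z [ 0.  0. -1.]
```

```bash

python3 -m creep '[[1,0,0,0,0],[1,0,0,0,0],[1,0,0,0,0],[1,0,0,0,0],[1,0,0,0,0],[1,0,0,0,0]]' 50; python3 -m creep '[[1,0,-0.2,0,0],[1,0,-0.2,0,0],[1,0,-0.2,0,0]]';python3 -m creep '[[1,0,-0.2,0,0],[1,0,-0.2,0,0],[1,0,-0.2,0,0]]'; python3 d.py
```

```text
time_s: 13.0
ee_pos: [0.5735, 0.0967, 0.0885]
tool_rot: [0.0, 0.703, 0.711, 0.0]
force: [0.1, 0.0, -0.2]
opening: 0.37
time_s: 13.38
ee_pos: [0.5611, 0.0965, 0.0885]
tool_rot: [-0.0, 0.703, 0.711, -0.0]
force: [0.0, -0.2, -0.6]
opening: 0.043
time_s: 13.75
ee_pos: [0.5492, 0.0964, 0.0885]
tool_rot: [0.0, 0.703, 0.711, 0.0]
force: [0.8, 0.5, -0.5]
opening: 0.005
t 13.75 p [0.5492 0.0964 0.0885] f [ 0.8  0.5 -0.5] op 0.005 q [ 0.17  0.36  1.86 -0.    0.92 -1.41] yawx 90.65 z [ 0.  0. -1.]
```

```bash
python3 -m creep '[[-1,0,0,-1,0],[-1,0,0,-1,0],[-1,0,-1,-1,0],[-1,0,-1,-1,0],[-1,0,-1,-1,0],[-1,0,0,0,0]]'; python3 k.py; python3 - <<'E'
from h import *
im,d,w=wcloud(); c=im.astype(float)
cv2.imwrite('pics/w3.png',im[...,::-1])
for y in(.0965,-.157):
    m=(w[...,2]>.07)&(w[...,2]<.118)&(c[...,0]>1.9*c[...,2])&(abs(w[...,1]-y)<.025)&(w[...,0]<.62)
    q=w[m]; print(m.sum())
    for a in np.arange(.545,.61,.005):
        r=q[abs(q[:,0]-a-.0025)<.0025]
        if len(r): print(a.round(3),len(r),'y',r[:,1].min().round(3),r[:,1].max().round(3),'z',r[:,2].min().round(3),r[:,2].max().round(3))
E
```

```text
time_s: 14.5
ee_pos: [0.4895, 0.0959, 0.1898]
tool_rot: [0.001, 0.703, 0.711, 0.001]
force: [-0.6, 0.1, 0.0]
opening: 0.63
top L 39 [[0.567, 0.085, 0.093], [0.58, 0.098, 0.102], [0.594, 0.111, 0.111]]
top R 74 [[0.552, -0.171, 0.094], [0.565, -0.157, 0.104], [0.597, -0.145, 0.112]]
scene L 109 [[0.558, 0.076, 0.089], [0.584, 0.09, 0.103], [0.609, 0.117, 0.116]]
scene R 125 [[0.552, -0.177, 0.087], [0.578, -0.165, 0.103], [0.609, -0.15, 0.117]]
994
0.555 365 y 0.08 0.112 z 0.084 0.112
0.56 156 y 0.079 0.112 z 0.098 0.113
0.565 142 y 0.079 0.112 z 0.099 0.113
0.57 40 y 0.081 0.111 z 0.1 0.111
0.575 30 y 0.089 0.102 z 0.097 0.103
0.58 58 y 0.089 0.102 z 0.096 0.103
0.585 55 y 0.089 0.103 z 0.096 0.103
0.59 59 y 0.089 0.103 z 0.096 0.103
0.595 54 y 0.089 0.103 z 0.094 0.103
0.6 33 y 0.089 0.103 z 0.096 0.103
0.605 2 y 0.074 0.077 z 0.085 0.097
479
0.545 1 y -0.152 -0.152 z 0.104 0.104
0.55 210 y -0.171 -0.143 z 0.084 0.113
0.555 97 y -0.167 -0.143 z 0.091 0.113
0.56 80 y -0.17 -0.143 z 0.09 0.113
0.565 9 y -0.155 -0.148 z 0.096 0.11
0.57 35 y -0.163 -0.152 z 0.094 0.103
0.575 34 y -0.161 -0.153 z 0.095 0.103
0.58 13 y -0.165 -0.155 z 0.099 0.103
```

View pics/w3.png

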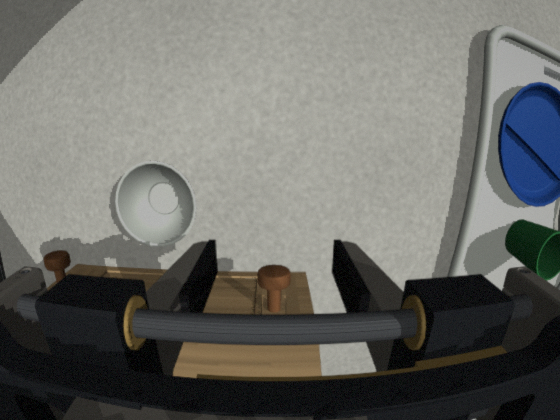

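The wrist view shows the left knob head at (274,277) and the fingertips at about (213,245) and (338,245). The knob hasn't moved, so I'll measure the actual finger geometry.

```bash
python3 - <<'E'
from h import *
from scipy.spatial.transform import Rotation as R
s=robot.observe(); q=s['tool_rot']; M=R.from_quat([q[1],q[2],q[3],q[0]]).as_matrix()
im,d,w=wcloud(); t=(w-s['ee_pos'])@M
m=(d>0)&(t[...,2]>-.075)&(t[...,2]<.01)&(abs(t[...,0])<.09)&(abs(t[...,1])<.05)
q=t[m]; print(m.sum(), robot.observe()['opening'])
for a in np.arange(-.075,.01,.005):
    r=q[(q[:,2]>=a)&(q[:,2]<a+.005)]
    if len(r):
        for sg in(-1,1):
            k=r[r[:,0]*sg>0]
            if len(k): print(a.round(3),sg,len(k),'x',k[:,0].min().round(3),k[:,0].max().round(3),'y',k[:,1].min().round(3),k[:,1].max().round(3))
E
```

```text
2963 0.8076611164262247
-0.075 -1 247 x -0.05 -0.035 y -0.011 0.01
-0.075 1 260 x 0.035 0.05 y -0.011 0.01
-0.07 -1 224 x -0.05 -0.035 y -0.011 0.01
-0.07 1 213 x 0.034 0.05 y -0.011 0.009
-0.065 -1 213 x -0.05 -0.035 y -0.011 0.01
-0.065 1 196 x 0.034 0.05 y -0.011 0.01
-0.06 -1 176 x -0.049 -0.035 y -0.011 0.01
-0.06 1 185 x 0.035 0.049 y -0.011 0.01
-0.055 -1 166 x -0.049 -0.035 y -0.011 0.01
-0.055 1 172 x 0.035 0.048 y -0.011 0.01
-0.05 -1 143 x -0.049 -0.035 y -0.011 0.009
-0.05 1 157 x 0.034 0.048 y -0.011 0.009
-0.045 -1 137 x -0.047 -0.035 y -0.011 0.01
-0.045 1 123 x 0.035 0.047 y -0.011 0.01
-0.04 -1 111 x -0.047 -0.035 y -0.011 0.009
-0.04 1 116 x 0.034 0.047 y -0.011 0.009
-0.035 -1 66 x -0.046 -0.035 y -0.011 0.009
-0.035 1 58 x 0.035 0.044 y -0.011 0.009
```

```bash
python3 - <<'E'
from h import *
from scipy.spatial.transform import Rotation as R
s=robot.observe(); q=s['tool_rot']; M=R.from_quat([q[1],q[2],q[3],q[0]]).as_matrix()
p=viewer.camera_params('wrist')
im,d,w=wcloud(); t=(w-s['ee_pos'])@M
def proj(P):
    c=p['camera_from_world']@np.r_[s['ee_pos']+M@P,1]; x,y,z=c[0],-c[1],-c[2]; r=np.hypot(x,y); th=np.arctan2(r,z)
    return p['cx']+p['fx']*th*x/r, p['cy']+p['fy']*th*y/r
for zz in(0,-.02,-.04,-.06):
    for P in ([.044,-.01,zz],[-.044,-.01,zz]):
        u,v=proj(np.array(P)); print(P,round(u),round(v),t[int(v),int(u)].round(3),im[int(v),int(u)])
for v in range(232,300,6): print(v,t[v,204].round(3),im[v,204],d[v,204].round(3))
print(np.degrees(np.arccos(-M[2,2])),s['opening'])
E
```

```text
[0.044, -0.01, 0] 341 223 [0.084 0.047 0.187] [168 167 160]
[-0.044, -0.01, 0] 208 223 [-0.086  0.047  0.188] [169 168 161]
[0.044, -0.01, -0.02] 348 233 [0.094 0.06  0.189] [170 170 160]
[-0.044, -0.01, -0.02] 202 233 [-0.095  0.059  0.187] [163 163 156]
[0.044, -0.01, -0.04] 355 245 [ 0.045 -0.009 -0.037] [56 54 52]
[-0.044, -0.01, -0.04] 194 245 [-0.045 -0.01  -0.038] [58 54 51]
[0.044, -0.01, -0.06] 365 259 [ 0.044 -0.01  -0.059] [60 57 54]
[-0.044, -0.01, -0.06] 185 259 [-0.044 -0.01  -0.059] [60 57 54]
232 [-0.091  0.059  0.188] [166 165 156] 0.411
238 [-0.091  0.068  0.189] [145 144 138] 0.414
244 [-0.038 -0.01  -0.039] [9 4 6] 0.173
250 [-0.037 -0.009 -0.044] [ 9 11 11] 0.169
256 [-0.038 -0.005 -0.045] [12 15 14] 0.17
262 [-0.038 -0.002 -0.046] [12 11 14] 0.169
268 [-0.037 -0.    -0.049] [20 15 15] 0.166
274 [-0.037  0.003 -0.049] [10  9 10] 0.168
280 [-0.038  0.007 -0.049] [6 4 3] 0.168
286 [-0.037  0.009 -0.052] [28 26 17] 0.166
292 [-0.083  0.116  0.132] [97 81 57] 0.371
298 [-0.08   0.115  0.117] [101  87  59] 0.356
0.04195101632945202 0.8076611164262247
```

The fingers visibly end about 32 mm behind the reported TCP. The 0.37 "stops" were only the fingers' closing speed over 0.75 s, so nothing was gripped and they shut above the head. I'll go about 32 mm lower, in small steps, watching the force.

```bash
python3 -m creep '[[-1,0,1,0,0],[-1,0,1,0,0],[-1,0,1,1,0],[-1,0,0.6,1,0],[-1,0,0,1,0],[-1,0,0,1,0],[-1,0,0,1,0],[-1,0,0,1,0]]'; python3 d.py '[.562,.0965,.062]'; python3 -m creep '[[-1,0,0,0.38,0],[-1,0,0,0,0]]';python3 -m creep '[[-1,0,0,0.25,0],[-1,0,0,0,0]]';python3 -m creep '[[-1,0,0,0.25,0],[-1,0,0,0,0]]'; python3 d.py '[.562,.0965,.048]'
```

```text
time_s: 15.75
ee_pos: [0.5614, 0.0964, 0.0668]
tool_rot: [-0.0, 0.703, 0.711, -0.001]
force: [0.6, 0.8, -0.5]
opening: 1.004
t 15.75 p [0.5614 0.0964 0.0668] f [ 0.6  0.8 -0.5] op 1.004 q [ 0.17  0.41  1.85 -0.    0.89 -1.41] yawx 90.64 z [-0.001 -0.    -1.   ]
rows xyz [0.01 0.03 0.24]
time_s: 16.0
ee_pos: [0.5613, 0.0964, 0.0602]
tool_rot: [-0.0, 0.703, 0.711, -0.001]
force: [0.1, -0.2, -0.1]
opening: 0.998
time_s: 16.25
ee_pos: [0.5616, 0.0966, 0.0561]
tool_rot: [0.0, 0.703, 0.711, 0.0]
force: [-0.2, 0.5, 0.1]
opening: 0.999
time_s: 16.5
ee_pos: [0.5613, 0.0965, 0.0507]
tool_rot: [-0.0, 0.703, 0.711, -0.0]
force: [-0.3, 0.2, 0.4]
opening: 1.002
t 16.5 p [0.5613 0.0965 0.0507] f [-0.3  0.2  0.4] op 1.002 q [ 0.17  0.43  1.86 -0.    0.85 -1.41] yawx 90.65 z [-0. -0. -1.]
rows xyz [-0.    0.03  0.13]
```

Safe so far. Close with enough rows to settle the opening.

```bash
python3 -m creep '[[1,0,0,0.15,0],[1,0,0,0,0],[1,0,0,0,0],[1,0,0,0,0],[1,0,0,0,0],[1,0,0,0,0],[1,0,0,0,0],[1,0,0,0,0]]' 35; python3 -m creep '[[1,0,0,0,0]]'; python3 d.py
```

```text
time_s: 17.5
ee_pos: [0.5615, 0.096, 0.0479]
tool_rot: [0.0, 0.703, 0.711, -0.0]
force: [1.0, -5.3, 1.1]
opening: 0.358
time_s: 17.62
ee_pos: [0.5615, 0.096, 0.0479]
tool_rot: [0.0, 0.703, 0.711, -0.0]
force: [-0.3, -6.0, 1.1]
opening: 0.359
t 17.62 p [0.5615 0.096  0.0479] f [-0.3 -6.   1.1] op 0.359 q [ 0.17  0.43  1.86 -0.    0.85 -1.41] yawx 90.66 z [-0.    -0.001 -1.   ]
```

Now it's really gripped, as the side force confirms. Pull.

```bash
python3 -m creep '[[1,0,-0.2,0,0],[1,0,-0.5,0,0],[1,0,-0.6,0,0],[1,0,-0.6,0,0]]'; python3 -m creep '[[1,0,-0.6,0,0],[1,0,-0.6,0,0],[1,0,-0.6,0,0],[1,0,-0.6,0,0],[1,0,-0.4,0,0],[1,0,-0.3,0,0]]';python3 -m creep '[[1,0,-0.2,0,0],[1,0,-0.15,0,0],[1,0,-0.1,0,0]]'; python3 d.py
```

```text
time_s: 18.12
ee_pos: [0.5241, 0.0956, 0.0479]
tool_rot: [0.001, 0.703, 0.711, 0.0]
force: [3.3, -4.9, -2.4]
opening: 0.359
time_s: 18.88
ee_pos: [0.4619, 0.0951, 0.0479]
tool_rot: [0.001, 0.703, 0.711, 0.0]
force: [3.9, -5.3, -2.8]
opening: 0.36
time_s: 19.25
ee_pos: [0.453, 0.095, 0.0479]
tool_rot: [0.001, 0.703, 0.711, 0.0]
force: [2.8, -4.0, -2.7]
opening: 0.36
t 19.25 p [0.453  0.095  0.0479] f [ 2.8 -4.  -2.7] op 0.36 q [ 0.2   0.29  2.09 -0.    0.76 -1.38] yawx 90.67 z [ 0.001 -0.    -1.   ]
```

```bash
for i in 1; do python3 -m creep '[[1,0,-0.1,0,0],[1,0,0,0,0]]'; python3 -m creep '[[1,0,-0.1,0,0],[1,0,0,0,0]]'; python3 -m creep '[[1,0,-0.1,0,0],[1,0,0,0,0]]'; done
```

```text
time_s: 19.5
ee_pos: [0.4529, 0.0951, 0.048]
tool_rot: [0.002, 0.703, 0.711, 0.002]
force: [9.6, -5.8, -10.3]
opening: 0.362
time_s: 19.75
ee_pos: [0.453, 0.0951, 0.0481]
tool_rot: [0.003, 0.703, 0.711, 0.003]
force: [16.3, -7.6, -18.4]
opening: 0.358
time_s: 20.0
ee_pos: [0.453, 0.0951, 0.0482]
tool_rot: [0.004, 0.703, 0.711, 0.004]
force: [22.5, -8.5, -27.6]
opening: 0.358
```

```bash
python3 -m creep '[[1,0,0.25,0,0],[-1,0,0,0,0],[-1,0,0,0,0],[-1,0,0,0,0],[-1,0,0,-1,0],[-1,0,0,-1,0],[-1,0,0,-1,0],[-1,-1,0,-1,0]]'; python3 -m creep '[[-1,-1,0.6,0,0],[-1,-1,0.6,0,0],[-1,-1,0.6,0,0],[-1,-1,0.6,0,0],[-1,-1,0.6,0,0],[-1,-1,0.6,0,0],[-1,-1,0.6,0,0],[-1,-1,0.6,0,0]]' ; python3 -m creep '[[-1,-1,0,0,0],[-1,-1,0,0,0],[-1,-1,0,0,0],[-1,0,0,0,0]]'; python3 d.py '[.555,-.157,.048]'; python3 k.py
```

```text
time_s: 21.0
ee_pos: [0.4516, 0.0759, 0.1286]
tool_rot: [-0.0, 0.703, 0.712, 0.0]
force: [-0.1, 0.3, -0.2]
opening: 0.999
time_s: 22.0
ee_pos: [0.5503, -0.0847, 0.1279]
tool_rot: [-0.0, 0.703, 0.711, 0.0]
force: [0.2, -0.6, 0.1]
opening: 0.998
time_s: 22.5
ee_pos: [0.55, -0.145, 0.1279]
tool_rot: [0.0, 0.704, 0.71, -0.0]
force: [-0.1, -0.1, -0.4]
opening: 1.003
t 22.5 p [ 0.55   -0.145   0.1279] f [-0.1 -0.1 -0.4] op 1.003 q [-0.26  0.33  1.81 -0.    1.01 -1.84] yawx 90.55 z [-0. -0. -1.]
rows xyz [-0.6   0.24  3.99]
top L 90 [[0.451, 0.082, 0.087], [0.467, 0.096, 0.103], [0.589, 0.11, 0.117]]
top R 0 
scene L 239 [[0.45, 0.076, 0.086], [0.524, 0.083, 0.103], [0.607, 0.102, 0.117]]
scene R 70 [[0.551, -0.178, 0.087], [0.559, -0.168, 0.105], [0.609, -0.15, 0.114]]
```

```bash
python3 -m creep '[[-1,-0.6,0.2,0,0],[-1,0,0,1,0],[-1,0,0,1,0],[-1,0,0,1,0],[-1,0,0,0.6,0],[-1,0,0,0.4,0],[-1,0,0,0,0]]'; python3 -m creep '[[1,0,0,0,0],[1,0,0,0,0],[1,0,0,0,0],[1,0,0,0,0],[1,0,0,0,0],[1,0,0,0,0],[1,0,0,0,0],[1,0,0,0,0]]' 35; python3 d.py;  python3 -m creep '[[1,0,-0.2,0,0],[1,0,-0.5,0,0],[1,0,-0.6,0,0],[1,0,-0.6,0,0]]'
```

```text
time_s: 23.48
ee_pos: [0.5543, -0.1555, 0.0476]
tool_rot: [-0.0, 0.703, 0.711, -0.0]
force: [0.7, -0.2, -0.9]
opening: 0.994
time_s: 24.48
ee_pos: [0.5546, -0.1601, 0.0479]
tool_rot: [0.002, 0.703, 0.712, -0.002]
force: [-1.8, -23.6, -4.5]
opening: 0.36
t 24.48 p [ 0.5546 -0.1601  0.0479] f [ -1.8 -23.6  -4.5] op 0.36 q [-0.28  0.44  1.85 -0.01  0.85 -1.86] yawx 90.74 z [ 0.001 -0.006 -1.   ]
time_s: 24.98
ee_pos: [0.518, -0.1604, 0.048]
tool_rot: [0.004, 0.703, 0.712, -0.001]
force: [4.5, -23.9, -11.2]
opening: 0.361
```

```bash
python3 -m creep '[[1,-0.2,-0.5,0,0],[1,0,-0.6,0,0],[1,0,-0.6,0,0],[1,0,-0.6,0,0],[1,0,-0.4,0,0],[1,0,-0.2,0,0]]'; python3 -m creep '[[1,0,-0.15,0,0],[1,0,0,0,0]]'; python3 -m creep '[[1,0,-0.15,0,0],[1,0,0,0,0]]';python3 -m creep '[[1,0,-0.15,0,0],[1,0,0,0,0]]'
```

```text
time_s: 25.72
ee_pos: [0.4579, -0.161, 0.0479]
tool_rot: [0.0, 0.703, 0.711, -0.0]
force: [3.4, -4.4, -6.1]
opening: 0.36
time_s: 25.98
ee_pos: [0.4548, -0.161, 0.0479]
tool_rot: [0.0, 0.703, 0.711, -0.0]
force: [1.7, -5.6, -4.2]
opening: 0.36
time_s: 26.22
ee_pos: [0.4538, -0.1611, 0.048]
tool_rot: [0.002, 0.703, 0.711, 0.001]
force: [9.0, -3.6, -11.3]
opening: 0.356
time_s: 26.48
ee_pos: [0.4539, -0.1612, 0.0481]
tool_rot: [0.004, 0.703, 0.711, 0.003]
force: [20.9, 0.4, -23.4]
opening: 0.358
```

```bash
python3 -m creep '[[1,0,0.3,0,0],[-1,0,0,0,0],[-1,0,0,0,0],[-1,0,0,0,0],[-1,0,0,-1,0],[-1,0,0,-1,0],[-1,0,0,-1,0],[1,0,0,-1,0]]'; python3 -m creep '[[1,0,0,-1,0],[1,0,0,-1,0],[1,0,0,-1,0],[1,0,0,-1,0],[1,0,0,-1,0],[1,0,0,-1,0],[1,0,0,-1,0],[1,0,0,-1,0]]'; python3 -m creep '[[1,0.5,0,-1,0],[1,0.5,1,0,0],[1,0.5,1,0,0],[1,0.5,1,0,0],[1,0.5,1,0,0],[1,0.5,1,0,0],[1,0.5,1,0,0],[1,0.5,1,0,0]]'; python3 d.py '[.702,-.08,.257]'; python3 k.py
```

```text
time_s: 27.48
ee_pos: [0.455, -0.1605, 0.1285]
tool_rot: [-0.0, 0.703, 0.711, -0.0]
force: [0.6, 0.2, -0.4]
opening: 0.916
time_s: 28.48
ee_pos: [0.455, -0.1605, 0.2885]
tool_rot: [-0.0, 0.703, 0.711, 0.0]
force: [-0.2, -0.3, 0.7]
opening: 0.042
time_s: 29.48
ee_pos: [0.5959, -0.0783, 0.3078]
tool_rot: [-0.0, 0.703, 0.711, -0.0]
force: [-0.4, 0.3, -0.7]
opening: 0.009
t 29.48 p [ 0.5959 -0.0783  0.3078] f [-0.4  0.3 -0.7] op 0.009 q [-0.13  0.22  1.53 -0.    1.39 -1.72] yawx 90.65 z [-0. -0. -1.]
rows xyz [-0.14  5.3   2.54]
top L 96 [[0.451, 0.082, 0.087], [0.469, 0.096, 0.105], [0.591, 0.11, 0.117]]
top R 113 [[0.455, -0.173, 0.089], [0.481, -0.154, 0.102], [0.593, -0.144, 0.117]]
scene L 246 [[0.45, 0.076, 0.087], [0.525, 0.083, 0.103], [0.606, 0.103, 0.117]]
scene R 237 [[0.453, -0.178, 0.087], [0.515, -0.172, 0.103], [0.608, -0.147, 0.117]]
```

```bash
python3 -m creep '[[1,-0.1,1,0,0],[1,0,1,0,0],[1,0,1,0,0],[1,0,1,0,0],[1,0,1,0,0],[1,0,0.3,0,0],[1,0,0,0,0]]'; python3 -m creep '[[1,0,0,0.8,0],[1,0,0,0.8,0],[1,0,0,0.5,0],[1,0,0,0,0]]'; python3 -m creep '[[1,0,0,0.2,0],[1,0,0,0.2,0],[1,0,0,0,0]]'; python3 d.py '[.702,-.08,.257]'
python3 - <<'E'
from h import *
im,d,w=cloud('scene'); cv2.imwrite('pics/s3.png',cv2.resize(im[120:300,200:400,::-1],None,fx=3.3,fy=3.3,interpolation=cv2.INTER_CUBIC))
E
```

```text
time_s: 30.45
ee_pos: [0.7002, -0.08, 0.3076]
tool_rot: [-0.0, 0.703, 0.711, -0.0]
force: [0.0, 0.5, -0.1]
opening: 0.006
time_s: 30.95
ee_pos: [0.6997, -0.0798, 0.2644]
tool_rot: [-0.001, 0.703, 0.711, -0.001]
force: [0.7, 0.2, 1.7]
opening: 0.006
time_s: 31.32
ee_pos: [0.7004, -0.0798, 0.2577]
tool_rot: [-0.0, 0.703, 0.711, -0.0]
force: [0.0, 0.8, 0.1]
opening: 0.001
t 31.32 p [ 0.7004 -0.0798  0.2577] f [0.  0.8 0.1] op 0.001 q [-0.12  0.43  1.36  0.    1.36 -1.7 ] yawx 90.65 z [-0.  0. -1.]
rows xyz [-0.01  0.08  0.03]
```

View pics/s3.png

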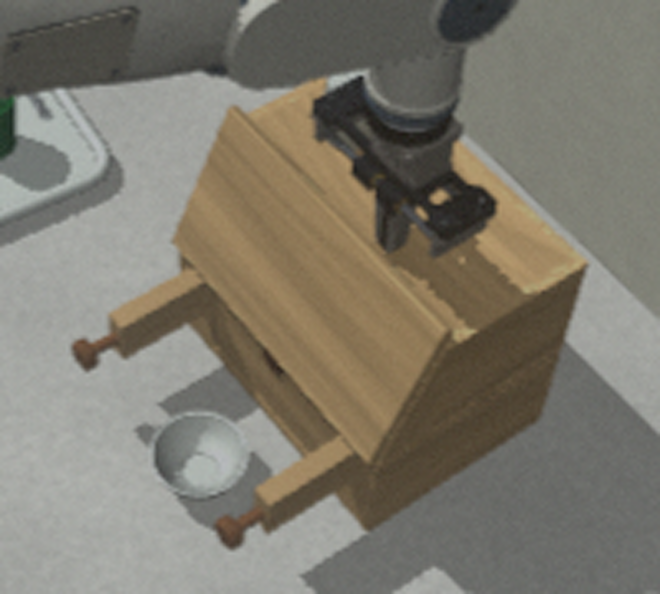

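Both supports are fully out, with knobs at (88,352) and (235,530), and the shut fingers are behind the lip at (390,240). Now I'll pull the flap to upright and then along the arc.

```bash
python3 -m creep '[[1,0,-0.4,0,0],[1,0,-0.6,0,0],[1,0,-0.6,0,0],[1,0,-0.6,0,0]]'; python3 -m creep '[[1,0,-0.6,0,0],[1,0,-0.6,0,0],[1,0,-0.6,0,0],[1,0,-0.17,0,0]]'; python3 -m creep '[[1,0,-0.5,0.06,0],[1,0,-0.5,0.06,0],[1,0,-0.5,0.06,0],[1,0,-0.45,0.07,0],[1,0,-0.45,0.18,0],[1,0,-0.45,0.18,0],[1,0,-0.45,0.19,0],[1,0,-0.45,0.2,0]]'; python3 d.py '[.542,-.08,.237]'
python3 - <<'E'
from h import *
im,d,w=cloud('scene'); cv2.imwrite('pics/s4.png',cv2.resize(im[120:300,170:400,::-1],None,fx=3,fy=3,interpolation=cv2.INTER_CUBIC))
E
```

```text
time_s: 31.88
ee_pos: [0.656, -0.0804, 0.2586]
tool_rot: [0.001, 0.703, 0.711, 0.0]
force: [4.6, -1.1, 2.4]
opening: 0.005
time_s: 32.38
ee_pos: [0.6159, -0.0808, 0.2576]
tool_rot: [-0.0, 0.703, 0.711, -0.0]
force: [1.5, -0.8, -0.7]
opening: 0.006
time_s: 33.38
ee_pos: [0.5415, -0.0817, 0.2375]
tool_rot: [-0.0, 0.703, 0.711, -0.0]
force: [1.4, -0.6, -0.8]
opening: 0.007
t 33.38 p [ 0.5415 -0.0817  0.2375] f [ 1.4 -0.6 -0.8] op 0.007 q [-0.15  0.18  1.74  0.    1.22 -1.73] yawx 90.65 z [-0.  0. -1.]
rows xyz [0.08 0.03 0.02]
```

View pics/s4.png

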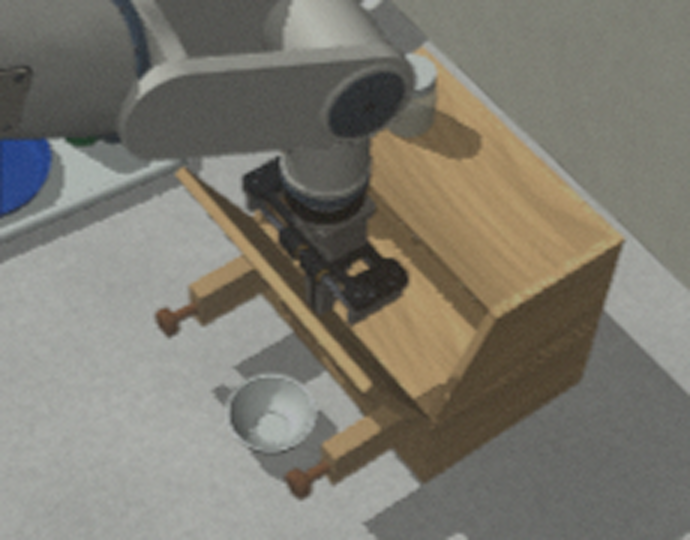

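The flap is about 30° past upright, lip edge from (180,172) to (365,390), with the fingers on its inner face. Continuing down.

```bash
python3 -m creep '[[1,0,-0.27,0.2,0],[1,0,-0.26,0.2,0],[1,0,-0.26,0.2,0],[1,0,-0.26,0.2,0],[1,0,-0.25,0.2,0],[1,0,-0.25,0.2,0]]'; python3 -m creep '[[1,0,-0.2,0.25,0],[1,0,-0.2,0.25,0],[1,0,-0.2,0.26,0],[1,0,-0.2,0.26,0],[1,0,-0.2,0.26,0],[1,0,-0.2,0.27,0]]'; python3 -m creep '[[1,0,-0.1,0.22,0],[1,0,-0.1,0.22,0],[1,0,-0.1,0.22,0],[1,0,-0.1,0.22,0],[1,0,-0.1,0.23,0],[1,0,-0.09,0.23,0],[1,0,-0.08,0.23,0],[1,0,-0.08,0.23,0]]'; python3 -m creep '[[1,0,-0.04,0.2,0],[1,0,-0.04,0.2,0],[1,0,-0.04,0.2,0],[1,0,-0.03,0.2,0]]'; python3 d.py
cat > f.py <<'E'
from h import *
for n in('top','scene'):
    im,d,w=cloud(n); P=w.reshape(-1,3); C=im.reshape(-1,3).astype(float)
    for y0 in(-.17,.06):
        m=(P[:,0]>.44)&(P[:,0]<.59)&(P[:,1]>y0)&(P[:,1]<y0+.05)&(P[:,2]>.11)&(P[:,2]<.26)&(C[:,0]>1.25*C[:,2])
        q=P[m]
        if len(q)>20:
            k=np.polyfit(q[:,0],q[:,2],1); print(n,y0,len(q),'slope deg',np.degrees(np.arctan(k[0])).round(1),'z at .45,.60',np.polyval(k,[.45,.6]).round(3))
E
python3 f.py
```

```text
time_s: 34.17
ee_pos: [0.5108, -0.082, 0.2135]
tool_rot: [-0.0, 0.703, 0.711, -0.0]
force: [2.2, -0.6, 0.4]
opening: 0.004
time_s: 34.92
ee_pos: [0.4869, -0.0823, 0.1825]
tool_rot: [-0.0, 0.703, 0.711, -0.0]
force: [-0.4, 0.5, 0.3]
opening: 0.004
time_s: 35.92
ee_pos: [0.472, -0.0825, 0.1466]
tool_rot: [-0.0, 0.703, 0.711, -0.0]
force: [0.2, -0.6, -0.6]
opening: 0.001
time_s: 36.42
ee_pos: [0.4691, -0.0825, 0.1306]
tool_rot: [0.0, 0.703, 0.711, 0.0]
force: [0.4, 0.4, 0.6]
opening: 0.005
t 36.42 p [ 0.4691 -0.0825  0.1306] f [0.4 0.4 0.6] op 0.005 q [-0.18  0.18  1.99 -0.    0.96 -1.76] yawx 90.65 z [ 0. -0. -1.]
top -0.17 326 slope deg 0.2 z at .45,.60 [0.137 0.138]
top 0.06 746 slope deg -0.1 z at .45,.60 [0.138 0.138]
scene -0.17 646 slope deg -2.4 z at .45,.60 [0.144 0.138]
scene 0.06 176 slope deg 1.9 z at .45,.60 [0.138 0.143]
```

The flap has sunk onto the supports ahead of the fingers and sits level at z ≈ 0.138. Now I'll retract straight up, check and hand in.

```bash
python3 -m creep '[[1,0,0,-1,0],[1,0,0,-1,0],[1,0,0,-1,0],[1,0,0,-1,0],[1,0,-1,-1,0],[1,0,-1,-1,0],[1,0,-1,-1,0],[1,0,0,0,0]]'; python3 f.py; python3 k.py; python3 - <<'E'
from h import *
im,d,w=cloud('scene'); cv2.imwrite('pics/s5.png',im[...,::-1])
E
```

```text
time_s: 37.52
ee_pos: [0.4094, -0.0834, 0.2723]
tool_rot: [0.001, 0.703, 0.711, 0.001]
force: [-0.1, -0.2, -0.6]
opening: 0.004
top -0.17 738 slope deg -0.2 z at .45,.60 [0.138 0.137]
top 0.06 752 slope deg 0.1 z at .45,.60 [0.138 0.138]
scene -0.17 633 slope deg -0.3 z at .45,.60 [0.139 0.138]
scene 0.06 155 slope deg 0.1 z at .45,.60 [0.139 0.139]
top L 0 
top R 0 
scene L 0 
scene R 0
```

View pics/s5.png

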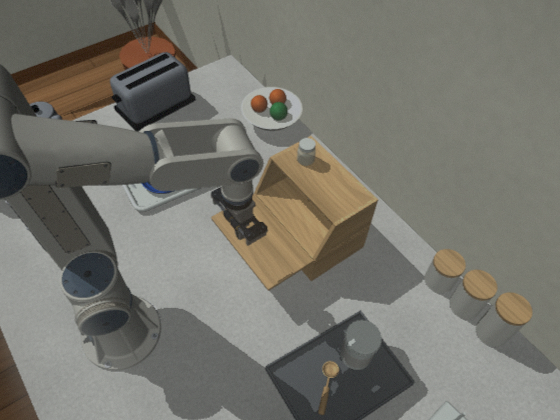

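The flap lies level, with its front edge from about (215,222) to (272,287). The jar at (307,150), the grey tray and its items are where they were, and the arm is clear.

```bash
python3 -c "
from bench import robot
print(robot.finish_job())"
```

```text
the job is handed in; nothing more can be done
None
```

The cabinet is open: both supports are fully out and the flap lies level on them. I handed it in at about 37.5 s with the gripper clear of everything.

**What I did**
- **Supports:** I pulled the left one and then the right one by the knob, with the flap still up, until each reached its stop. The pull force rose to 21–23 N at the stop. Before I tipped the flap, the cameras put the knob heads at about 110 mm out on the left and 109–110 mm on the right.
- **Flap:** I hooked behind the top edge and led it over; the forces I read stayed under about 6 N. For the last part it sank ahead of the fingers onto the supports.

**Last checks**
- Both cameras, left and right, show the flap level within 0.3° with its inner face at 0.137–0.139 m, where 0.139 m is expected.
- In the final picture the jar, grey tray, tub and spoon look undisturbed. The arm partly hid the white tray and plate, and the cup could not be made out. The bowl is under the flap, so I last saw it in place while the flap was coming down.
- The knobs are hidden under the flap too, so I couldn't re-measure the supports after lowering it.

**What disagreed**
- My first three grips on the left knob closed on nothing. The wrist camera showed the fingers end about 32 mm short of the reported TCP, and every later move allowed for that.
- I could not lean the gripper back as suggested, because the moves only allow turning about the tool's own axis. I worked with it upright and felt no contact with the flap.

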